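# Bring the marked clip of the tube rotator to the top

## Task

Two small tube rotators stand on the bench, one with a blue wheel and one with a grey wheel. Turn the blue wheel (a fingertip dragged over its rim is enough) until its yellow mark, the only free place, points straight up for the next sample tube; then let go and leave it standing still. Do not turn the grey wheel.

Things in the scene. Friction and masses are not known exactly. Their poses are not given: they have to be found in the camera images.
- blue_wheel (a joint): Angle (rad) of the blue wheel: 0 with its yellow mark at the very top; growing values carry the mark over the axle frame's -y side (robot's right) to the bottom at 3.14. Starts at 0.9 to 2.6. No stops; turns freely both ways (0.02 Nm friction), balanced, stays where left. Dragging the rim's top towards the axle frame's +y lowers it by (distance along rim)/0.060 m.
- blue_axle (a point): Blue wheel's centre, 105 mm above the bench, in a frame fixed to its stand: x along the level axle away from the robot (turned up to 0.4 rad about the vertical), z up. Stand fixed to the bench. Its white motor housing (x -87 to -25 mm, 100 mm wide) tops out 125 mm above the bench, 40 mm below the wheel's top.
- blue_mark (a point): Point on the middle of the blue wheel's rim at its mark, a yellow stripe 16 mm wide across the rim and down both faces; turns with the wheel, z points radially out. The wheel is a disc of 60 mm radius with a plain rim 28 mm wide, its top 165 mm above the bench; its face away from the robot carries seven small white-capped tubes, standing out 12 mm.
- grey_mark (a point): The same point on the mark of the other rotator, equal in size and shape, but with a grey wheel and red tube caps; its wheel turns as easily and must be left alone. The two stand side by side, centres 260 mm or more apart, either one on the left.

How it is judged:
At the end, for the whole second after the job is handed in: The blue wheel's yellow mark points up within 12 degrees, the blue wheel stands still, and the grey wheel's mark is within 15 mm of where it was (angle between blue_mark's own z axis and vertical below 0.21 rad and velocity of joint blue_wheel between -0.05 and 0.05 rad/s and distance of grey_mark from where it was at the start of the episode below 0.015 m); the robot touches nothing.
It fails at once if the grey wheel is turned (its mark moved by more than 15 mm) (distance of grey_mark from where it was at the start of the episode above 0.015 m).
It also fails if it takes over 48 s, if anything falls off the work surface, if the arm or the gripper's body presses on something with over 40 N, if the wrist force passes 120 N, or if a joint passes its speed limit or range.

## Robot

A 6-joint arm with a two-finger parallel gripper is mounted at the origin on the work surface. World frame = base frame: x ahead of the robot, y to its left, z up, the work surface at z = 0. Lengths are in m, angles in rad, forces in N, time in s.
With the tool pointing down it reaches from about 0.275 to 0.875 m from the base axis. Payload 12.5 kg.
Tool frame: the origin (TCP) lies at the very end of the fingers, on their centre line; the grasp point (between the pads) lies 19 mm behind it; x points along the fingers, y is the direction in which the jaws open and shut, and the axes are right-handed (so a half turn about x gives the same grasp; the last joint's range is limited). The gripper opens to 85 mm and grips with 20 to 120 N. Pads are 22 mm wide; open, the fingers measure 114 mm over their backs; the gripper's body (76 mm by 85 mm) begins 54 mm behind the grasp point. The pads swing forward as they close: fully open they stand 13 mm farther back than shut.
Start: joints at [1.15, 0.351, 1.652, -0, 1.139, -0.085], TCP at [0.181, 0.519, 0.231] pointing down, gripper open.
Joint ranges: [-2.75, 2.75], [-0.79, 2.1], [0.01, 2.65], [-1.57, 4.71], [0.07, 3.14], [-2.87, 2.87]. Speed limits (rad/s): [2.22, 2.22, 2.79, 3.14, 3.14, 3.14].

## Interface

Orientations are given as a 3x3 rotation matrix whose columns are the frame's x, y, z axes.
In Python, from bench import manip gives the robot as it stands. Calls block until the motion is done:
- manip.move_ptp(position, orientation): joint-space move of the TCP to a pose.
- manip.move_l(position, attitude=None, max_speed=0.15): straight line of the TCP; attitude=None keeps the orientation; max_speed is the mean speed in m/s.
- manip.move_j(angles): joint-space move.
- manip.set_gripper(opening, effort=None): opening from 0.0 (shut) to 1.0 (fully open); effort is the grip in N (None keeps the last); returns when the fingers have stopped.
- manip.dwell(seconds).
- manip.inverse_kinematics(position, orientation): joint angles nearest the present ones, or None.
- manip.grab_frame(name): name is "scene" or "top" or "wrist"; returns (picture, depth): 384x512x3 uint8, red, green, blue; 384x512 float32, m along the optical axis (not along the pixel's ray), 0 where there is no reading.
- manip.get_calibration(name): a dict with "camera_matrix" (3x3 intrinsics, pixels), "R" (3x3) and "t" (3): a world point X has camera coordinates R X + t. Camera axes: x right, y down, z forward; pixel columns grow to the right and rows downward; lengths in m; the calibration is good to about 2 mm. A picture is of the moment at which its call begins: read the wrist's pose just before it. get_calibration takes no time and is no camera call; for the wrist camera it gives the pose at the moment of the call.
A pose or a line that the arm cannot do raises manip.Unreachable and nothing moves.
- manip.sign_off(): hands the job in, once; it reports no verdict.
Trained networks look in the newest picture that a camera, given by its name, has taken for a name from the list of things; names that differ only in an ending like _2 or _b are one class to them, and where a whole thing is asked for, a point or a joint stands for the part that bears it (a point fixed in the world has none). Each returns a list of dicts, best first, with "confidence" (0 to 1); they miss things now and then, are a little off and sometimes report something else, mostly with a low value. They report only what shows in the picture. A call takes as long as a camera call.
- manip.look_for(camera, name): "at" ([x, y, z] in m, in world coordinates, good to about 4 mm: the middle of the surface that is visible of it).
Readings, each from a call of its own:
- manip.current_time(): time.
- manip.current_qpos(): joint angles.
- manip.current_joint_vel(): joint speeds.
- manip.current_joint_torque(): joint torques, N m.
- manip.current_ee_pos(): TCP position.
- manip.current_tcp_rot(): TCP orientation.
- manip.current_force(): force on the tool from outside, world axes, zero at the start.
- manip.current_ft_torque(): the same for the moment, N m.
- manip.current_grip_width(): opening from 0.0 (shut) to 1.0 (fully open).
Only numpy, scipy, OpenCV 4.12 (cv2) and the standard library are available. Lean on these libraries where they do the work, as an engineer would, in place of code of your own. Each camera call takes 0.05 s, during which the arm holds its last target.

## Working session

There is one attempt and no reset: what is moved stays moved. The work goes in short steps, each a Python script; the robot and the scene stay as the last script left them, time stands still between calls to the robot, and variables do not carry over. Pictures are saved under pics/ and viewed, and the job is handed in when it is done.

```bash
ls; mkdir -p pics; python3 - <<'E'
from bench import manip
import cv2
for n in ["scene","top","wrist"]:
    im,d=manip.grab_frame(n); cv2.imwrite(f"pics/a_{n}.png",im[:,:,::-1])
    for k in ["blue_wheel","blue_axle","blue_mark","grey_mark"]:
        r=manip.look_for(n,k); print(n,k,[( [round(float(v),4) for v in q["at"]],round(q["confidence"],2)) for q in r[:3]])
    c=manip.get_calibration(n); print(c["camera_matrix"].tolist(),(-c["R"].T@c["t"]).round(3), c["R"][2].round(2))
print(manip.current_time())
E
```

```text
pics
scene blue_wheel [([0.5313, 0.1391, 0.1272], 0.6)]
scene blue_axle [([0.5134, 0.1255, 0.0968], 0.69)]
scene blue_mark [([0.5237, 0.1343, 0.1302], 0.57)]
scene grey_mark [([0.5152, -0.2172, 0.1393], 0.74)]
[[474.1822194510518, 0.0, 258.36257663836835], [0.0, 474.1822194510518, 197.58877160926946], [0.0, 0.0, 1.0]] [ 0.897 -0.436  0.92 ] [-0.4   0.46 -0.79]
top blue_wheel [([0.5104, 0.1444, 0.1563], 0.58)]
top blue_axle [([0.4761, 0.1501, 0.1267], 0.79)]
top blue_mark [([0.5141, 0.1409, 0.1477], 0.97)]
top grey_mark []
[[380.08983066591355, 0.0, 256.0649418563513], [0.0, 380.08983066591355, 192.79062538355663], [0.0, 0.0, 1.0]] [0.384 0.003 0.884] [ 0.21  0.01 -0.98]
wrist blue_wheel []
wrist blue_axle [([0.4218, 0.1488, 0.0151], 0.71)]
wrist blue_mark []
wrist grey_mark []
[[276.6781767525701, 0.0, 257.6759319386533], [0.0, 276.6781767525701, 191.42020031357924], [0.0, 0.0, 1.0]] [0.115 0.543 0.375] [ 0.26 -0.09 -0.96]
0.75
```

```bash
python3 -c "
import cv2,numpy as np
a=cv2.imread('pics/a_scene.png');b=cv2.imread('pics/a_top.png')
cv2.imwrite('pics/a_s2.png',cv2.resize(a[60:340,:],None,fx=1.5,fy=1.5));cv2.imwrite('pics/a_t2.png',cv2.resize(b[60:340],None,fx=1.5,fy=1.5))"
```

```text
(no output)
```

View pics/a_s2.png

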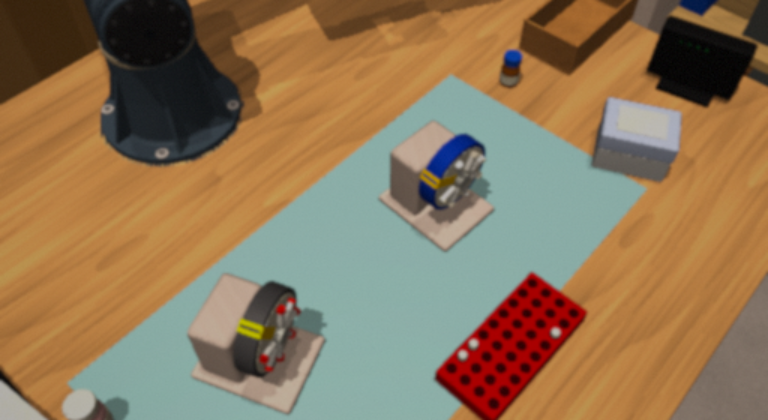

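View pics/a_t2.png

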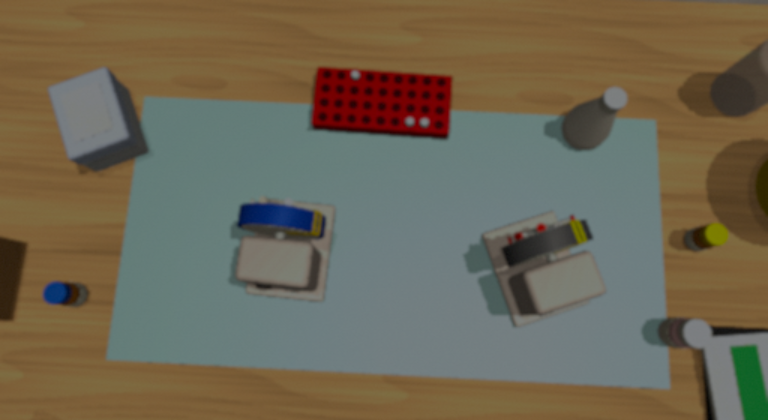

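The blue wheel is the left one (top view, about pixel (187,205)), and its yellow mark faces -y at about (212,208). The grey wheel is about 0.35 m to the right. Next I fit the blue cylinder and the mark angle from the two depth images.

```bash
cat > h.py <<'E'
from bench import manip
import cv2,numpy as np
from scipy.optimize import least_squares
def cloud(n):
    c=manip.get_calibration(n); im,d=manip.grab_frame(n)
    K=c["camera_matrix"]; v,u=np.mgrid[:384,:512]
    P=np.stack([(u-K[0,2])/K[0,0]*d,(v-K[1,2])/K[1,1]*d,d],-1)
    W=(P-c["t"])@c["R"]
    hsv=cv2.cvtColor(im,cv2.COLOR_RGB2HSV); H,S,V=[hsv[...,i].astype(int) for i in range(3)]
    ok=(d>0)&(W[...,2]>.03)&(W[...,2]<.19)&(abs(W[...,0]-.51)<.12)&(abs(W[...,1]-.15)<.12)
    return im,W,ok&(H>105)&(H<130)&(S>150),ok&(H>18)&(H<35)&(S>110)
def local(p,W):
    c,s=np.cos(p[2]),np.sin(p[2]); D=W-np.array([p[0],p[1],.105])
    return np.stack([D[:,0]*c+D[:,1]*s,-D[:,0]*s+D[:,1]*c,D[:,2]],-1)
def mark(p,Y):
    L=local(p,Y); r=np.hypot(L[:,1],L[:,2]); L=L[(r>.05)&(r<.068)&(abs(L[:,0])<.02)]
    a=np.arctan2(-L[:,1],L[:,2]); return len(a),a.min().round(2) if len(a) else 0,a.max().round(2) if len(a) else 0,np.arctan2(np.sin(a).mean(),np.cos(a).mean()) if len(a) else None
E
python3 - <<'E'
from h import *
B=[];Yl=[]
for n in ["scene","top"]:
    im,W,b,y=cloud(n); print(n,b.sum(),y.sum(),W[b].min(0).round(3),W[b].max(0).round(3)); B.append(W[b]);Yl.append(W[y])
A=np.concatenate(B)
def f(p):
    L=local(p,A); r=np.hypot(L[:,1],L[:,2])
    # distance to box-profile disc surface (r<=.06,|x|<=.014)
    return np.where(abs(L[:,0])<.014, np.minimum(abs(r-.06),abs(abs(L[:,0])-.014)), np.hypot(np.maximum(r-.06,0),abs(L[:,0])-.014))
best=min((least_squares(f,[.52,.15,y0],loss="soft_l1",f_scale=.003) for y0 in(-.3,0,.3)),key=lambda s:s.cost)
p=best.x;print(p,np.median(f(p)))
for b in B:
    L=local(p,b);print(np.percentile(L,[2,50,98],axis=0).round(4).tolist(), np.percentile(np.hypot(L[:,1],L[:,2]),[5,50,95]).round(4))
for Y in Yl: print(mark(p,Y))
np.save("p.npy",p)
E
```

```text
scene 476 162 [0.498 0.091 0.071] [0.53  0.195 0.168]
top 608 123 [0.498 0.109 0.12 ] [0.527 0.21  0.168]
[ 0.51336621  0.154048   -0.07483071] 0.0007497312862670032
[[-0.011, -0.0604, -0.0119], [0.0022, -0.0251, 0.0533], [0.0146, 0.0328, 0.0617]] [0.0576 0.06   0.0626]
[[-0.0127, -0.0436, 0.0339], [-0.0007, -0.0024, 0.0552], [0.0117, 0.0488, 0.0614]] [0.0584 0.06   0.0619]
(98, np.float64(0.91), np.float64(1.24), np.float64(1.071188829838052))
(84, np.float64(0.91), np.float64(1.56), np.float64(1.0642642491652805))
```

The cylinder fit is good, with a 0.75 mm median residual. Radius and heights agree with the text, yaw is -0.075, and the mark is at 1.07 rad in both views. I'll drag the top towards +y by about 64 mm, in strokes, looking again between them. First I approach with closed fingers.

```bash
cat >> h.py <<'E'
p=np.load("p.npy") if __import__("os").path.exists("p.npy") else None
def frame():
    c,s=np.cos(p[2]),np.sin(p[2]); a=np.array([c,s,0]); n=np.array([-s,c,0])
    return a,n
def pos(ly,z):
    a,n=frame(); q=np.array([p[0],p[1],0])+n*ly; q[2]=z; return q
def top(ly): return .105+np.sqrt(.06**2-max(abs(ly)-.011,0)**2)
E
python3 - <<'E'
from h import *
a,n=frame()
cand=[]
for s in(1,-1):
    x=np.array([0,0,-1.]);y=s*a;R=np.stack([x,y,np.cross(x,y)],1)
    q=manip.inverse_kinematics(pos(-.025,.2),R); print(s,None if q is None else np.round(q,2))
    if q is not None: cand.append((abs(q[5]),s,R))
R=min(cand,key=lambda t:t[0])[2]; np.save("R.npy",R)
manip.set_gripper(0.0)
manip.move_ptp(pos(-.025,.2),R)
print(manip.current_ee_pos(),manip.current_force(),manip.current_time())
manip.move_l(pos(-.025,top(-.025)+.006),max_speed=.05)
z=top(-.025)+.006
while True:
    z-=.001; manip.move_l(pos(-.025,z),max_speed=.02); f=manip.current_force(); print(round(z,4),np.round(f,2))
    if f[2]>3 or z<top(-.025)-.007: break
print(manip.current_ee_pos(),manip.current_time())
im,_=manip.grab_frame("scene"); cv2.imwrite("pics/b.png",cv2.resize(im[80:280,200:400,::-1],None,fx=3,fy=3))
E
```

```text
1 [ 0.16  0.35  1.74 -0.    1.05  0.23]
-1 None
[0.51132265 0.12986013 0.20006482] [ 0.73819794 -0.87448177  0.23442964] 3.475
0.1683 [ 0.08 -0.08  0.92]
0.1673 [-0.05  0.24 -0.25]
0.1663 [-0.1   0.48  0.06]
0.1653 [ 0.14 -0.05  0.02]
0.1643 [-0.51  0.68  0.3 ]
0.1633 [ 0.31 -0.06  0.25]
0.1623 [-0.16 -0.71  1.02]
0.1613 [-1.13 -2.8   9.06]
[0.51172472 0.12891253 0.16200379] 6.2417
```

View pics/b.png

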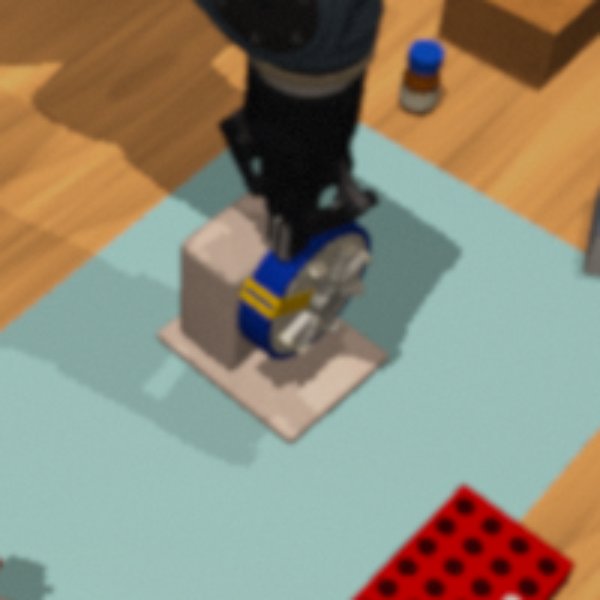

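The fingertip rests on the rim just above the mark, with about 9 N of contact force. Now the first stroke.

```bash
python3 - <<'E'
from h import *
for ly in np.arange(-.015,.0251,.01):
    manip.move_l(pos(ly,top(ly)-.0019),max_speed=.04); print(round(ly,3),np.round(manip.current_force(),1))
manip.move_l(pos(.025,.21),max_speed=.15)
q=pos(.025,.21); q2=q+np.array([-.08,.12,.06])
manip.move_l(q2,max_speed=.2)
for n in["scene","top"]:
    im,W,b,y=cloud(n); print(n,mark(p,W[y])); cv2.imwrite(f"pics/c_{n}.png",im[:,:,::-1])
print(manip.current_time())
E
```

```text
-0.015 [-5.  -0.7 13.8]
-0.005 [-8.6  0.  21.1]
0.005 [-9.9  1.1 22.1]
0.015 [-5.8  3.1 14.4]
0.025 [-5.1  2.9  8.2]
scene (90, np.float64(0.03), np.float64(0.34), np.float64(0.19548581383369326))
top (90, np.float64(0.05), np.float64(0.34), np.float64(0.187485755215393))
9.8
```

View pics/c_scene.png

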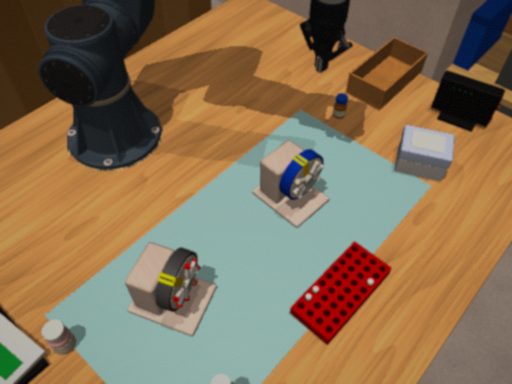

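The mark is now near the top, at about pixel (299,161), with 0.19 rad left to go. That is an 11.5 mm drag centred on the top.

```bash
python3 - <<'E'
from h import *
R=np.load("R.npy")
manip.move_ptp(pos(-.0058,.20),R)
manip.move_l(pos(-.0058,.170),max_speed=.06)
manip.move_l(pos(-.0058,.1638),max_speed=.02); print(np.round(manip.current_force(),1))
manip.move_l(pos(.0057,.1638),max_speed=.03); print(np.round(manip.current_force(),1))
manip.move_l(pos(.0057,.21),max_speed=.1)
manip.move_l(pos(.025,.21)+np.array([-.08,.12,.06]),max_speed=.2)
for i in range(2):
  for n in["scene","top"]:
    im,W,b,y=cloud(n); print(n,mark(p,W[y])); cv2.imwrite(f"pics/d_{n}.png",im[:,:,::-1])
    if i==0:
        print([(np.round(q["at"],3),round(q["confidence"],2)) for k in("blue_mark","grey_mark") for q in manip.look_for(n,k)[:1]]); manip.dwell(.5)
print(manip.current_time(),manip.current_force())
a=cv2.imread("pics/a_scene.png")[230:350,100:240];d=cv2.imread("pics/d_scene.png")
cv2.imwrite("pics/d_cmp.png",cv2.resize(np.hstack([a,d[230:350,100:240],d[120:240,230:370]]),None,fx=1.9,fy=1.9))
E
```

```text
[-4.  -0.6 11.7]
[-4.4  0.5 13. ]
scene (87, np.float64(-0.16), np.float64(0.16), np.float64(0.005654503919901228))
[(array([0.526, 0.138, 0.13 ]), 0.64), (array([ 0.513, -0.222,  0.138]), 0.98)]
top (92, np.float64(-0.16), np.float64(0.12), np.float64(-0.0133012829639464))
[(array([0.514, 0.143, 0.151]), 0.78), (array([ 0.501, -0.199,  0.147]), 0.94)]
scene (87, np.float64(-0.16), np.float64(0.16), np.float64(0.009065902054868475))
top (94, np.float64(-0.21), np.float64(0.12), np.float64(-0.016955653972475653))
15.2083 [ 0.87716269 -0.89811782 -0.49924331]
```

View pics/d_cmp.png

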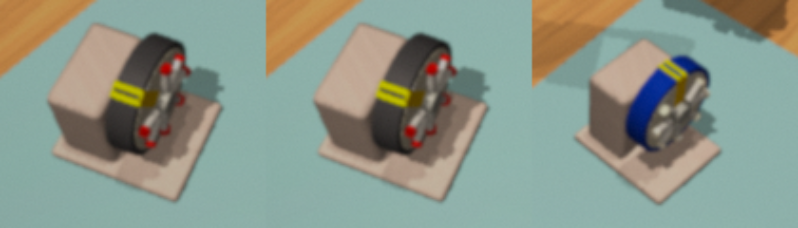

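The left and middle crops show the grey wheel before and after, identical. The right crop shows the blue wheel with its yellow mark at the very top. `look_for` reports the blue mark lower than the stripe, but it gave the same values before the wheel turned, so it is marking the whole wheel rather than the stripe.

```bash
python3 -c "
from bench import manip
manip.sign_off();print(manip.current_time())"
```

```text
the job is handed in; nothing more can be done
the job is handed in; nothing more can be done
```

The blue wheel's yellow mark now points straight up, and I handed the job in after about 15 s of the 48 s allowed. I don't know the official result, because signing off reports no verdict.

- **What I did:** I found the blue wheel by fitting a cylinder to the scene and top depth images (median error 0.75 mm). Its mark started at 1.07 rad. I dragged the rim with closed fingers in two strokes of 50 mm and 11.5 mm, looking again between them. The measured wrist force stayed at about 25 N or less.
- **Last checks:** The mark read between +0.01 rad (scene) and -0.017 rad (top), against a limit of 0.21. Repeat pictures at least half a second apart agreed to 0.004 rad, so the wheel is standing still. The arm was clear of everything.
- **Grey wheel:** It looks the same in the scene picture before and after, and the robot never went near it.
- **Disagreement:** `look_for` put `blue_mark` at z = 0.13–0.15, below the real mark at 0.165. It gave nearly the same values before the wheel was turned, so it seems to report the whole wheel. I relied on the yellow pixels and depth instead.

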